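# Lock a board-holder clamp arm with its jam nut

## Robot

A 6-joint arm with a two-finger parallel gripper is mounted at the origin on the work surface. World frame = base frame: x ahead of the robot, y to its left, z up, the work surface at z = 0. Lengths are in m, angles in degrees, forces in N, time in s.
With the tool pointing down it reaches from about 0.35 to 0.975 m from the base axis. Payload 17.4 kg.
Tool frame: the origin (TCP) lies where the fingers leave the gripper's body, on its centre line; the fingertips stand 73 mm ahead of it and the grasp point (between the pads) lies 54 mm ahead of it; z points along the fingers, y is the line along which they close (so a half turn about z gives the same grasp; the last joint's range is limited). The gripper opens to 85 mm and grips with 20 to 120 N. Pads are 22 mm wide; open, the fingers measure 114 mm over their backs; the gripper's body (76 mm by 85 mm) begins 54 mm behind the grasp point. The pads swing forward as they close: fully open they stand 13 mm farther back than shut.
Start: joints at [-71.666, 6.646, 82.598, -0, 90.757, -2.166], TCP at [0.236, -0.632, 0.304] pointing down, gripper open.
Joint ranges: [-162.19, 162.19], [-47.58, 125.68], [4.15, 143.07], [-65.23, 245.23], [0.69, 171.88], [-170.13, 170.13]. Speed limits (degrees/s): [108.29, 108.29, 127.2, 180, 180, 180].

## Interface

Orientations are given as a 3x3 rotation matrix whose columns are the frame's x, y, z axes.
In Python, from station import env gives the robot as it stands. The module is installed in compiled form; this text tells all that it offers.
- The arm moves only by the shell command python3 -m creep 'ROWS' [FORCE]. ROWS is a JSON object of lists of equal length, an entry for each row: "dp": the shift along the tool's x, y, z in units of 30 mm (1.0 is 30 mm), a list of three; "twist": the turn, a rotation vector about the tool's x, y, z in units of 5 degrees (1.0 is 5 degrees), a list of three; "grip": the finger opening in mm, from 0 to 85.4. In form: {"dp": [[tx, ty, tz], ...], "twist": [[rx, ry, rz], ...], "grip": [grip, ...]}. A call has 1 to 12 rows; each row is the pose to reach, as a shift and turn from the pose commanded when the call began, along the tool's axes at that moment; what a row does not reach only later rows make up. A row lasts 1/12 s, in which the tool goes at most 41.7 mm and 7.16 degrees, less where a joint would pass 70% of its speed; a pose out of reach is approached as far as the arm can. A call with a gripper value outside its range is refused whole. The fingers move at their own pace and stop on an object; FORCE is the grip in N (left out, the last holds). Time passes only in rows, so rows that repeat a pose let the fingers close. It gives the time, the measured TCP pose, the force, the opening and the grip force at its end, in the units of the state.
- env.observe(): the state, without advancing time (a new reading comes with each control period).
- env.read_camera(name): name is "side" or "top"; returns a dict with "frame" (400x640x3 uint8, red, green, blue), "camera_matrix" (3x3 intrinsics, pixels), "R" (3x3) and "t" (3): a world point X has camera coordinates R X + t. Camera axes: x right, y down, z forward; pixel columns grow to the right and rows downward; lengths in m; the calibration is good to about 2 mm. A picture is of the moment at which its call begins. There is no depth.
- env.sign_off(): hands the job in; it is judged then, once.
The state is a dict: "time_s": time; "joints": joint angles; "dq": joint speeds; "joint_torque": joint torques, N m; "tool_pos": TCP position; "tool_rot": TCP orientation; "contact_force": force on the tool from outside, world axes, zero at the start; "wrist_torque": the same for the moment, N m; "width": finger opening in m; "grasp_force": force on a finger pad.
Only numpy, scipy, OpenCV 4.12 (cv2) and the standard library are available. Lean on these libraries where they do the work, as an engineer would, in place of code of your own. Each camera call takes 0.05 s, during which the arm holds its last target. There are 200 camera calls.

## Task

At the electronics bench, swing the board holder's clamp arm clockwise until its nose rests gently against the edge of the circuit board. Then lock that setting: run the hex jam nut on the arm's spindle down (clockwise from above) onto the holder's boss and snug it to about 0.4 newton-metre (more than 0.65 would strip it), and let go. Do not bear hard on the board, and leave the jar, screwdriver and solder spool where they are.

Things in the scene. Friction and masses are not known exactly. Their poses are not given: they have to be found in the camera images.
- holder: Blue board-holder head fixed to the bench. Origin on the bench under the vertical spindle axis; x from there to its column, z up. A 50 mm wide bridge (top face 77 mm above the bench) reaches from the column over the spindle; on it a round boss, 26 mm across, its top 95 mm above the bench, is the nut's seat.
- clamp_arm: Aluminium clamp arm, 14 mm wide, from 39 to 55 mm above the bench, swinging level about the spindle under the bridge. Origin on the spindle axis at bench height; the arm points along its own -x to its nose. It turns clockwise from above (about -z) to the board, 0.4 to 1.4 rad away; stiff (0.12 N m), stays where left; the nut does not drag it.
- nose_mid (a point): Centre of the arm's nose, an upright round pin 18 mm across, 37 to 67 mm above the bench, 110 mm from the spindle axis; this point is 52 mm above the bench.
- push_mid (a point): Point on the arm's top face, on its middle line, 80 mm from the spindle axis; a good place along the arm to push its side.
- board: Green circuit board, 130 x 100 mm, 3 mm thick, on standoffs on a plate, all fixed; board top 53 mm above the bench, parts on it up to 61. Origin on the bench under the middle of the long edge facing the arm; x along the edge, y into the board. The nose touches when nose_mid is at y = -9 mm. The edge is nearly rigid: push slowly; over 20 N harms it.
- nut: Hex steel jam nut, 30 mm across flats, 12 mm thick, on the spindle (18 mm across, up to 117 mm high). Origin: centre of its underside; flats face its +x, -x and every 60 degrees. Clockwise from above (about -z) runs it down 4 mm a turn. Starts 1 to 2.6 rad above its seat; runs freely (0.04 N m), stays put; once seated, torque climbs: 0.12 N m + 0.8 per rad; let go, it springs back a little.
- flux_jar: Amber jar with black cap, 44 mm across, 50 mm high, standing on the bench; origin under its centre. To be left alone.
- driver: Screwdriver with black handle, 160 mm long, lying on the bench; origin under its middle. To be left alone.
- spool: Grey solder spool, 52 mm across, 38 mm high, standing on the bench; origin under its centre. To be left alone.
Not all that is in view belongs to the job. There is more than one size of the board; the one meant has the size given above.

How it is judged (in metres and radians):
On the way, in this order (a step that is already met when the one before it is completed fails the run):
1. the clamp arm's nose is brought to bear on the board's edge (contact force between clamp_arm and board above 0.8 N), for 0.1 s.
2. the jam nut is snugged on the boss (its lock washer wound up 0.18 rad, about 0.26 N m) while the nose stays at the board (value of joint nut above 0.18 rad and z of nut in the frame of holder below 0.0953 m and y of nose_mid in the frame of board between -0.011 and -0.006 m), for 0.1 s.
At the end, for the whole second after the job is handed in: The nut sits on the boss and is still tight (its lock washer still wound up by 0.10 rad or more), the nose is within 2 mm of touching the board's edge, and nut and arm are at rest (value of joint nut above 0.1 rad and z of nut in the frame of holder below 0.0953 m and y of nose_mid in the frame of board between -0.011 and -0.006 m and angular speed of each of nut, clamp_arm below 0.05 rad/s).
It fails at once if the nut is overtightened (lock washer wound up over 0.72 rad, about 0.7 N m) (value of joint nut above 0.72 rad).
It fails at once if more than 20 N bears on the circuit board (contact force between board and anything else above 20 N).
It fails at once if the jar is moved more than 30 mm (distance of flux_jar from where it was at the start of the episode above 0.03 m).
It fails at once if the screwdriver is moved more than 30 mm (distance of driver from where it was at the start of the episode above 0.03 m).
It fails at once if the spool is moved more than 30 mm (distance of spool from where it was at the start of the episode above 0.03 m).
It also fails if it takes over 58 s, if anything falls off the work surface, if the arm or the gripper's body presses on something with over 40 N, if the wrist force passes 120 N, or if a joint passes its speed limit or range.

## Working session

There is one attempt and no reset: what is moved stays moved. The work goes in short steps, Python scripts to look and compute and a shell command to move; the robot and the scene stay as the last step left them, time stands still between calls to the robot, and variables do not carry over. Pictures are saved under pics/ and viewed, at most 10 in all, crops included, and the job is handed in when it is done.

```bash
mkdir -p pics; python3 - <<'E'
from station import env
import cv2,json,numpy as np
for n in("top","side"):
    c=env.read_camera(n); cv2.imwrite(f"pics/{n}0.png",c["frame"][:,:,::-1])
    print(n,np.round(c["camera_matrix"],1).tolist(),np.round(c["R"],3).tolist(),np.round(c["t"],3).tolist())
s=env.observe();print(s["time_s"],np.round(s["tool_pos"],3),np.round(s["tool_rot"],3).tolist(),s["width"])
E
```

```text
top [[501.3, 0.0, 319.7], [0.0, 501.3, 199.2], [0.0, 0.0, 1.0]] [[-0.025, -1.0, -0.011], [-0.991, 0.026, -0.131], [0.132, 0.008, -0.991]] [0.037, 0.529, 1.384]
side [[371.3, 0.0, 319.7], [0.0, 371.3, 207.9], [0.0, 0.0, 1.0]] [[-0.747, -0.665, -0.018], [-0.371, 0.439, -0.818], [0.552, -0.604, -0.574]] [0.409, 0.246, 0.849]
0.1 [ 0.236 -0.632  0.303] [[0.937, 0.35, -0.0], [0.35, -0.937, 0.001], [0.0, -0.001, -1.0]] 0.08518179577468502
```

View pics/top0.png

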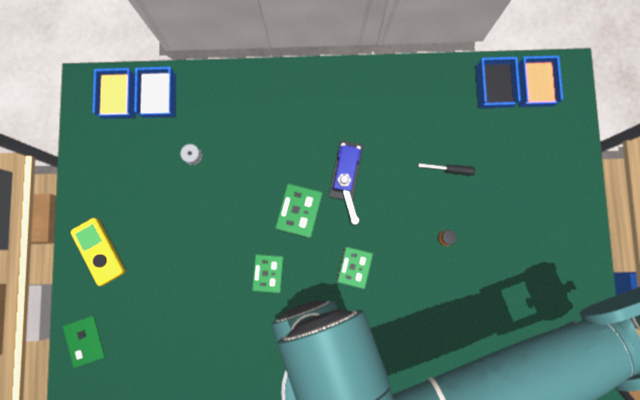

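View pics/side0.png

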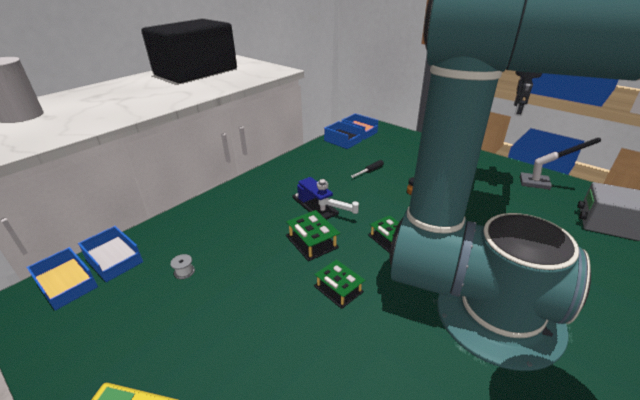

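Boards: (298,210) is about 37x48 px, or 100x130 mm at ~375 px/m. (267,273) and (355,268) are about 28x37 px, too small, and (83,340) is flat and loose. The first one fits and stands next to the arm nose at (354,220). I'll enlarge it to confirm.

```bash
python3 - <<'E'
from station import env
import cv2
c=env.read_camera("top");f=c["frame"][:,:,::-1][130:250,260:400]
cv2.imwrite("pics/crop1.png",cv2.resize(f,None,fx=5,fy=5,interpolation=cv2.INTER_CUBIC))
E
```

```text
(no output)
```

View pics/crop1.png

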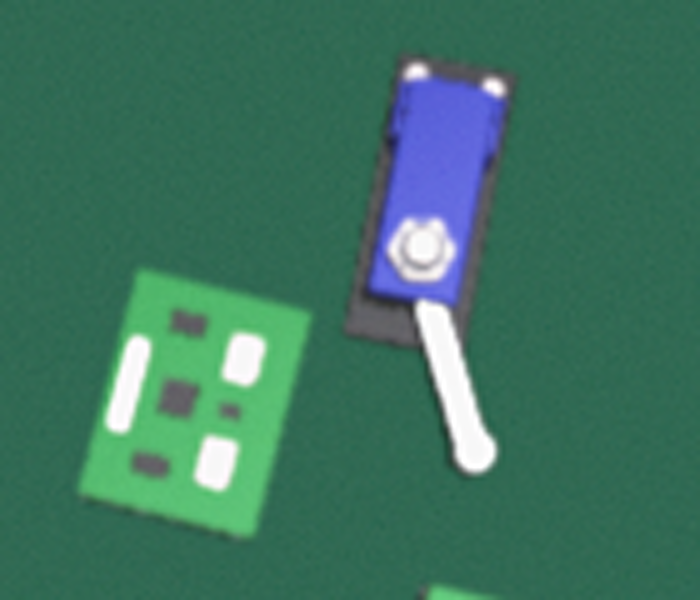

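```bash
cat > h.py <<'E'
import numpy as np
from station import env
def ray(c,uv,z):
    K,R,t=map(np.asarray,(c["camera_matrix"],c["R"],c["t"]))
    d=R.T@np.linalg.solve(K,[uv[0],uv[1],1]);o=-R.T@t
    return o+d*(z-o[2])/d[2]
def px(c,X):
    p=np.asarray(c["camera_matrix"])@(np.asarray(c["R"])@X+np.asarray(c["t"]));return p[:2]/p[2]
E
python3 - <<'E'
from h import *
import cv2
c=env.read_camera("top")
cr=lambda u,v:((u+.5)/5-.5+260,(v+.5)/5-.5+130)
hsv=cv2.cvtColor(c["frame"],cv2.COLOR_RGB2HSV)
m=((hsv[...,0]>50)&(hsv[...,0]<75)&(hsv[...,2]>140)).astype('uint8');m[:,:270]=0;m[:180]=0;m[245:]=0;m[:,335:]=0
m=cv2.morphologyEx(m,cv2.MORPH_CLOSE,np.ones((5,5)))
print(m.sum(),cv2.minAreaRect(cv2.findNonZero(m)))
B=[ray(c,cr(*p),.053)for p in((140,270),(312,314),(255,537),(80,493))]
for i in range(4):print(B[i].round(4),np.linalg.norm(B[i]-B[i-1]).round(4))
S=ray(c,cr(424,244),.117);N=ray(c,cr(421,250),.107);nose=ray(c,cr(475,452),.067)
H=[ray(c,cr(*p),.077) for p in((370,292),(458,304),(503,90),(405,80))]
print("spindle",S,"nut",N,"nose",nose,np.linalg.norm((nose-S)[:2]))
print("bridge",[h.round(4).tolist() for h in H])
hd=(H[2]+H[3]-H[0]-H[1])[:2];print("holder yaw",np.degrees(np.arctan2(hd[1],hd[0])))
mid=(B[1]+B[2])/2; x=(B[2]-B[1])[:2];x/=np.linalg.norm(x)
into=(B[0]-B[1])[:2];into/=np.linalg.norm(into)
print("mid",mid,"x",x,"into",into,"noseY",(nose-mid)[:2]@into,"spY",(S-mid)[:2]@into,"spX",(S-mid)[:2]@x)
a0=np.arctan2(*(nose-S)[1::-1]);print("a0",np.degrees(a0))
for d in np.arange(0,1.5,.05):
    a=a0-d;p=S[:2]+.11*np.array([np.cos(a),np.sin(a)])
    if (p-mid[:2])@into>-.009:print("contact at",d,p,np.degrees(a));break
E
```

```text
1566 ((298.69232177734375, 209.96153259277344), (36.39790344238281, 47.09800720214844), 15.255118370056152)
[0.5736 0.1125 0.053 ] 0.1294
[0.5461 0.0166 0.053 ] 0.0998
[0.4222 0.0513 0.053 ] 0.1286
[0.4491 0.1479 0.053 ] 0.1003
spindle [ 0.5729947 -0.0445938  0.117    ] nut [ 0.57149332 -0.04330244  0.107     ] nose [ 0.46498321 -0.07108807  0.067     ] 0.1112134359576116
bridge [[0.554, -0.0158, 0.077], [0.546, -0.0639, 0.077], [0.6656, -0.093, 0.077], [0.6728, -0.0387, 0.077]]
holder yaw -12.289514116898074
mid [0.48416509 0.0339398  0.053     ] x [-0.96280276  0.27020519] into [0.27611943 0.96112333] noseY -0.10624122644441027 spY -0.05095289028880521 spX -0.10674558486006008
a0 -166.217957012792
contact at 0.9500000000000001 [0.48953605 0.02706269] -220.6489475502202
```

The crop confirms it. The board measures 0.129 x 0.100 m, and nose to spindle is 0.111 m against the stated 0.110. I'll take one closer look at the nut's hex orientation and cross-check with the side view.

```bash
python3 - <<'E'
from h import *
import cv2
a=env.read_camera("top");b=env.read_camera("side")
A=cv2.resize(a["frame"][168:193,332:357],(400,400),interpolation=cv2.INTER_CUBIC)
Bc=b["frame"][165:225,290:370]
Bb=cv2.resize(Bc,(400,300),interpolation=cv2.INTER_CUBIC)
o=np.zeros((400,800,3),np.uint8);o[:,:400]=A;o[:300,400:]=Bb
cv2.imwrite("pics/two.png",o[:,:,::-1])
for X in([.572,-.044,.117],[.465,-.071,.067]):
  print(((px(b,X)-[290,165]+.5)*5-.5+[400,0]).round(1),((px(a,X)-[332,168]+.5)*16-.5).round(1))
E
```

```text
[565.2  82.3] [202.5 179.9]
[730.6 195.6] [368.6 839.4]
```

View pics/two.png

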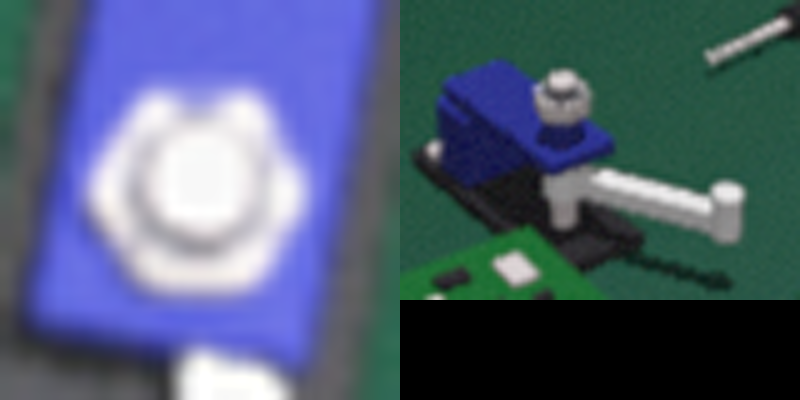

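```bash
python3 -m creep '{"dp":[[2,-1.8,0],[11.6,-10.3,0],[11.6,-10.3,0],[11.6,-10.3,0],[11.6,-10.3,0],[11.6,-10.3,0],[11.6,-10.3,0],[11.6,-10.3,0],[11.6,-10.3,0],[11.6,-10.3,0],[11.6,-10.3,0],[11.6,-10.3,0]],"twist":[[0,0,-2],[0,0,-13],[0,0,-13],[0,0,-13],[0,0,-13],[0,0,-13],[0,0,-13],[0,0,-13],[0,0,-13],[0,0,-13],[0,0,-13],[0,0,-13]],"grip":[0,0,0,0,0,0,0,0,0,0,0,0]}' 30
```

```text
time_s: 1.3
tool_pos: [0.4559, -0.2165, 0.3042]
tool_rot: [[0.075, 0.997, 0.001], [0.997, -0.075, 0.001], [0.001, 0.001, -1.0]]
contact_force: [-0.4, -0.7, 0.9]
width: 0.0003
grasp_force: 0.0
```

The hex has corners left and right at (92,192) and (305,190) and flats facing image up and down, so its flats face world 0/60/120°. The spindle top at (200,180) agrees with the estimate, and the side view is consistent within about 1 px.

```bash
python3 -m creep '{"dp":[[1.4,0.4,0],[2.8,0.8,0],[4,1.2,0],[4.23,1.22,0],[4.23,1.22,1],[4.23,1.22,2.2],[4.23,1.22,3.4],[4.23,1.22,4.6],[4.23,1.22,5.6],[4.23,1.22,6.1],[4.23,1.22,6.23],[4.23,1.22,6.23]],"twist":[[0,0,-1.2],[0,0,-2.4],[0,0,-3.6],[0,0,-3.7],[0,0,-3.7],[0,0,-3.7],[0,0,-3.7],[0,0,-3.7],[0,0,-3.7],[0,0,-3.7],[0,0,-3.7],[0,0,-3.7]],"grip":[0,0,0,0,0,0,0,0,0,0,0,0]}'
python3 - <<'E'
from h import *
import cv2
b=env.read_camera("side");a=env.read_camera("top");o=np.zeros((400,800,3),np.uint8)
o[:,:400]=cv2.resize(a["frame"][155:235,300:380],(400,400));o[:300,400:]=cv2.resize(b["frame"][165:225,290:370],(400,300))
cv2.imwrite("pics/p4.png",o[:,:,::-1])
s=env.observe();p=s["tool_pos"];R=np.array(s["tool_rot"]);psi=np.degrees(np.arctan2(R[1,0],R[0,0]))
S=np.array([.572,-.0437,p[2]]);v=R.T@(S-p);print(psi,v,s["joints"],s["contact_force"],s["wrist_torque"])
for d in range(5,61,5):
    t=np.radians(d);r=np.array([[np.cos(t),-np.sin(t)],[np.sin(t),np.cos(t)]])
    print(d/5,((v[:2]-r@v[:2])/.03).round(2))
E
```

```text
time_s: 2.3
tool_pos: [0.5002, -0.0975, 0.1163]
tool_rot: [[-0.242, 0.97, -0.002], [0.97, 0.242, 0.0], [0.001, -0.002, -1.0]]
contact_force: [-0.2, 0.5, 0.2]
width: -0.0003
grasp_force: 0.0
103.9849311026174 [3.51934009e-02 8.18027691e-02 8.99701416e-05] [-1.38864940e+01 -7.55947166e+00  1.14416848e+02  1.08039312e-03
  7.30516259e+01 -2.78717687e+01] [ 0.16168103 -0.05311631 -0.0905428 ] [-0.00670923  0.04385464 -0.01578201]
1.0 [ 0.24 -0.09]
2.0 [ 0.49 -0.16]
3.0 [ 0.75 -0.21]
4.0 [ 1.   -0.24]
5.0 [ 1.26 -0.24]
6.0 [ 1.52 -0.22]
7.0 [ 1.78 -0.18]
8.0 [ 2.03 -0.12]
9.0 [ 2.27 -0.03]
10.0 [2.51 0.08]
11.0 [2.73 0.2 ]
12.0 [2.95 0.35]
```

View pics/p4.png

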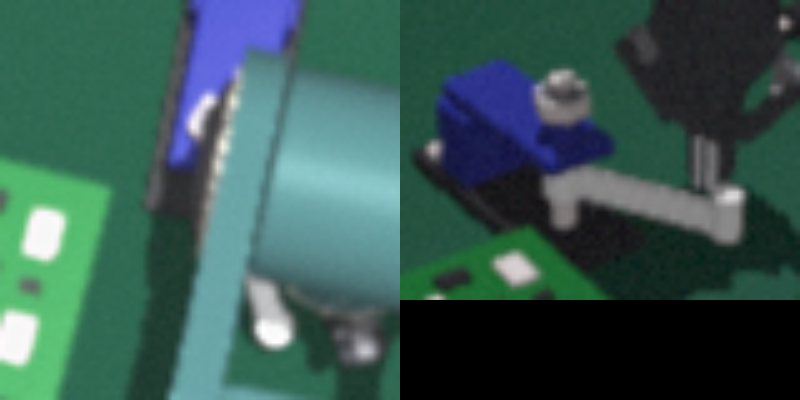

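The closed fingers stand behind the arm's side, with the pads at (705,160) in the right half. Next I swing about 40° around the spindle.

```bash
python3 -m creep '{"dp":[[0.25,0,0],[0.45,0,0],[0.55,0,0],[0.79,-0.04,0],[1.03,-0.07,0],[1.28,-0.07,0],[1.52,-0.05,0],[1.76,0,0],[2.0,0.06,0],[2.23,0.14,0],[2.45,0.24,0],[2.45,0.24,0]],"twist":[[0,0,0],[0,0,0],[0,0,0],[0,0,1],[0,0,2],[0,0,3],[0,0,4],[0,0,5],[0,0,6],[0,0,7],[0,0,8],[0,0,8]],"grip":[0,0,0,0,0,0,0,0,0,0,0,0]}'
cat > chk.py <<'E'
from h import *
s=env.observe();p=s["tool_pos"];R=np.array(s["tool_rot"]);psi=np.degrees(np.arctan2(R[1,0],R[0,0]))
v=R.T@(np.array([.572,-.0437,p[2]])-p)
print("psi %.2f"%psi,"v mm",(v*1e3).round(1),"F tool",(R.T@s["contact_force"]).round(2),"M",np.round(s["wrist_torque"],3),s["time_s"])
E
python3 chk.py
python3 - <<'E'
from h import *
import cv2
b=env.read_camera("side")
cv2.imwrite("pics/p5.png",cv2.resize(b["frame"][165:265,270:390],(720,600))[:,:,::-1])
E
```

```text
time_s: 3.4
tool_pos: [0.4898, -0.0232, 0.1175]
tool_rot: [[0.441, 0.897, 0.001], [0.897, -0.441, 0.0], [0.0, 0.001, -1.0]]
contact_force: [1.1, -0.4, 0.6]
width: 0.0001
grasp_force: 0.0
psi 63.81 v mm [17.8 82.8  0.1] F tool [ 0.1   1.18 -0.6 ] M [ 0.007 -0.009 -0.014] 3.4
```

View pics/p5.png

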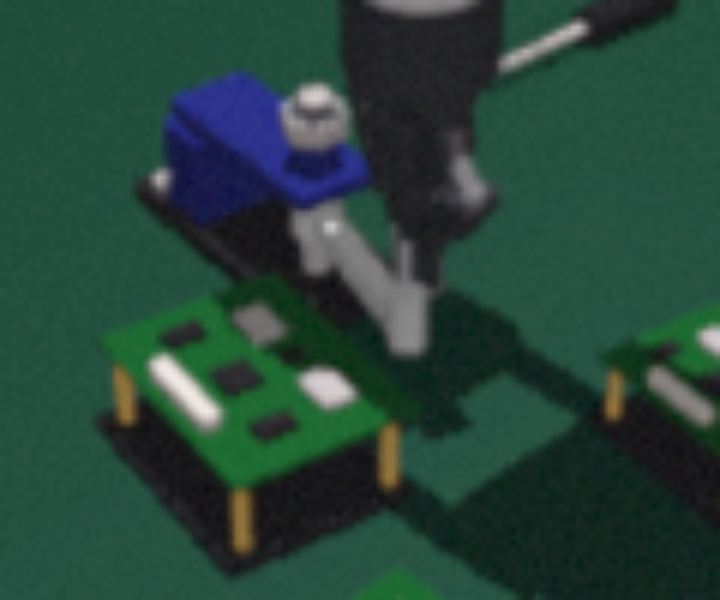

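The arm followed; the nose at (408,320) is just short of the board edge. Now I approach slowly and watch the force.

```bash
python3 -m creep '{"dp":[[0.1,-0.02,0],[0.2,-0.04,0],[0.29,-0.05,0],[0.39,-0.06,0],[0.39,-0.06,0]],"twist":[[0,0,0.4],[0,0,0.8],[0,0,1.2],[0,0,1.6],[0,0,1.6]],"grip":[0,0,0,0,0]}' >/dev/null; python3 chk.py
python3 -m creep '{"dp":[[0.024,-0.004,0],[0.048,-0.008,0],[0.048,-0.008,0]],"twist":[[0,0,0.1],[0,0,0.2],[0,0,0.2]],"grip":[0,0,0]}' >/dev/null; python3 chk.py
python3 -m creep '{"dp":[[0.024,-0.004,0],[0.048,-0.008,0],[0.048,-0.008,0]],"twist":[[0,0,0.1],[0,0,0.2],[0,0,0.2]],"grip":[0,0,0]}' >/dev/null; python3 chk.py
```

```text
psi 56.10 v mm [18.3 82.5  0. ] F tool [-0.15  0.28  0.03] M [0.004 0.014 0.029] 3.8667
psi 55.04 v mm [18.6 82.3  0. ] F tool [-0.64  0.17 -1.15] M [-0.093  0.136  0.046] 4.1167
psi 53.97 v mm [18.5 82.3 -0. ] F tool [-0.7  -1.53 -0.61] M [-0.101  0.103  0.011] 4.3667
```

```bash
python3 -m creep '{"dp":[[0.024,-0.004,0],[0.048,-0.008,0],[0.048,-0.008,0]],"twist":[[0,0,0.1],[0,0,0.2],[0,0,0.2]],"grip":[0,0,0]}' >/dev/null; python3 chk.py
python3 -m creep '{"dp":[[0.012,-0.002,0],[0.024,-0.004,0],[0.024,-0.004,0]],"twist":[[0,0,0.05],[0,0,0.1],[0,0,0.1]],"grip":[0,0,0]}' >/dev/null; python3 chk.py
python3 -m creep '{"dp":[[0.012,-0.002,0],[0.024,-0.004,0],[0.024,-0.004,0]],"twist":[[0,0,0.05],[0,0,0.1],[0,0,0.1]],"grip":[0,0,0]}' >/dev/null; python3 chk.py
python3 -m creep '{"dp":[[0.012,-0.002,0],[0.012,-0.002,0]],"twist":[[0,0,0.05],[0,0,0.05]],"grip":[0,0]}' >/dev/null; python3 chk.py
python3 -m creep '{"dp":[[0.012,-0.002,0],[0.012,-0.002,0]],"twist":[[0,0,0.05],[0,0,0.05]],"grip":[0,0]}' >/dev/null; python3 chk.py
```

```text
psi 52.96 v mm [18.5 82.2  0. ] F tool [-0.99 -0.34 -0.52] M [-0.056  0.189 -0.007] 4.6167
psi 52.48 v mm [18.5 82.2 -0. ] F tool [-1.9  -0.78 -0.65] M [0.017 0.195 0.062] 4.8667
psi 51.98 v mm [18.5 82.2 -0. ] F tool [-1.16 -0.7  -0.56] M [-0.087  0.245 -0.017] 5.1167
psi 51.73 v mm [18.5 82.1 -0. ] F tool [-1.79 -1.04 -0.51] M [-0.069  0.201  0.05 ] 5.2833
psi 51.48 v mm [18.5 82.1 -0. ] F tool [-0.72 -0.65 -0.36] M [-0.063  0.23   0.01 ] 5.45
```

```bash
cat >> chk.py <<'E'
import sys
sys.exit(int((R.T@s["contact_force"])[0]<-4))
E
python3 -m creep '{"dp":[[0.012,-0.002,0],[0.012,-0.002,0]],"twist":[[0,0,0.05],[0,0,0.05]],"grip":[0,0]}' >/dev/null; python3 chk.py &&
python3 -m creep '{"dp":[[0.012,-0.002,0],[0.012,-0.002,0]],"twist":[[0,0,0.05],[0,0,0.05]],"grip":[0,0]}' >/dev/null && python3 chk.py &&
python3 -m creep '{"dp":[[0.012,-0.002,0],[0.012,-0.002,0]],"twist":[[0,0,0.05],[0,0,0.05]],"grip":[0,0]}' >/dev/null && python3 chk.py &&
python3 -m creep '{"dp":[[0.012,-0.002,0],[0.012,-0.002,0]],"twist":[[0,0,0.05],[0,0,0.05]],"grip":[0,0]}' >/dev/null && python3 chk.py &&
python3 -m creep '{"dp":[[0.012,-0.002,0],[0.012,-0.002,0]],"twist":[[0,0,0.05],[0,0,0.05]],"grip":[0,0]}' >/dev/null && python3 chk.py &&
python3 -m creep '{"dp":[[0.012,-0.002,0],[0.012,-0.002,0]],"twist":[[0,0,0.05],[0,0,0.05]],"grip":[0,0]}' >/dev/null && python3 chk.py &&
python3 -m creep '{"dp":[[0.012,-0.002,0],[0.012,-0.002,0]],"twist":[[0,0,0.05],[0,0,0.05]],"grip":[0,0]}' >/dev/null && python3 chk.py &&
python3 -m creep '{"dp":[[0.012,-0.002,0],[0.012,-0.002,0]],"twist":[[0,0,0.05],[0,0,0.05]],"grip":[0,0]}' >/dev/null && python3 chk.py
```

```text
psi 51.23 v mm [18.5 82.1 -0. ] F tool [-1.67 -1.16 -0.55] M [-0.034  0.236  0.028] 5.6167
psi 50.98 v mm [18.5 82.1  0. ] F tool [-0.66 -0.44  0.72] M [-0.071  0.247 -0.012] 5.7833
psi 50.73 v mm [18.5 82.1 -0. ] F tool [-0.53 -0.72  0.1 ] M [-0.027  0.209 -0.   ] 5.95
psi 50.48 v mm [18.5 82.  -0. ] F tool [-1.07 -0.94  0.56] M [-0.043  0.241  0.004] 6.1167
psi 50.23 v mm [18.5 82.  -0. ] F tool [-0.91 -0.54  0.21] M [-0.032  0.264  0.029] 6.2833
psi 49.98 v mm [18.5 82.   0. ] F tool [-0.51 -0.2  -0.6 ] M [-0.1    0.265  0.029] 6.45
psi 49.73 v mm [18.5 82.   0. ] F tool [-1.29 -0.4   0.45] M [-0.073  0.215 -0.017] 6.6167
psi 49.48 v mm [18.5 82.  -0. ] F tool [-1.09 -0.55 -0.41] M [-0.041  0.221  0.089] 6.7833
```

```bash
python3 - <<'E'
from h import *
import cv2
b=env.read_camera("side")
cv2.imwrite("pics/p6.png",cv2.resize(b["frame"][180:240,285:365],(800,600),interpolation=cv2.INTER_CUBIC)[:,:,::-1])
a=np.radians(139.5+1.5)
for z in(.067,.037):print((px(b,[.572+.11*np.cos(a),-.0437+.11*np.sin(a),z])-[285,180]+.5)*10)
for X in([.5461,.0166,.053],[.4222,.0513,.053],[.4842,.0339,.053]):print((px(b,X)-[285,180]+.5)*10)
E
```

```text
[447.8265216 360.4436032]
[448.17628101 443.58248264]
[315.64693274 308.50813815]
[565.20991216 533.37405059]
[435.17363722 416.07487308]
```

View pics/p6.png

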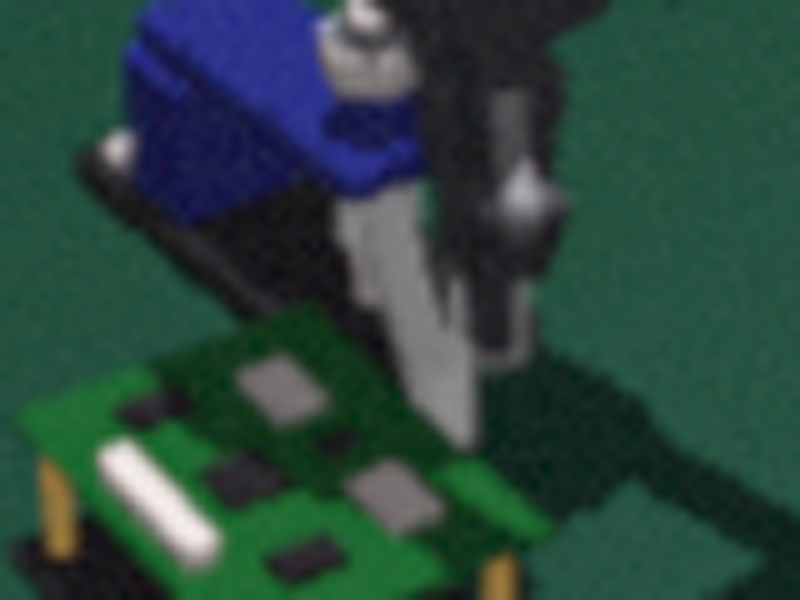

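The nose at (455,400) is practically at the board edge, within about a millimetre or two. Continue in fine steps.

```bash

python3 -m creep '{"dp":[[0.01,-0.002,0],[0.01,-0.002,0]],"twist":[[0,0,0.04],[0,0,0.04]],"grip":[0,0]}' >/dev/null; python3 chk.py &&
python3 -m creep '{"dp":[[0.01,-0.002,0],[0.01,-0.002,0]],"twist":[[0,0,0.04],[0,0,0.04]],"grip":[0,0]}' >/dev/null && python3 chk.py &&
python3 -m creep '{"dp":[[0.01,-0.002,0],[0.01,-0.002,0]],"twist":[[0,0,0.04],[0,0,0.04]],"grip":[0,0]}' >/dev/null && python3 chk.py &&
python3 -m creep '{"dp":[[0.01,-0.002,0],[0.01,-0.002,0]],"twist":[[0,0,0.04],[0,0,0.04]],"grip":[0,0]}' >/dev/null && python3 chk.py &&
python3 -m creep '{"dp":[[0.01,-0.002,0],[0.01,-0.002,0]],"twist":[[0,0,0.04],[0,0,0.04]],"grip":[0,0]}' >/dev/null && python3 chk.py &&
python3 -m creep '{"dp":[[0.01,-0.002,0],[0.01,-0.002,0]],"twist":[[0,0,0.04],[0,0,0.04]],"grip":[0,0]}' >/dev/null && python3 chk.py &&
python3 -m creep '{"dp":[[0.01,-0.002,0],[0.01,-0.002,0]],"twist":[[0,0,0.04],[0,0,0.04]],"grip":[0,0]}' >/dev/null && python3 chk.py &&
python3 -m creep '{"dp":[[0.01,-0.002,0],[0.01,-0.002,0]],"twist":[[0,0,0.04],[0,0,0.04]],"grip":[0,0]}' >/dev/null && python3 chk.py &&
python3 -m creep '{"dp":[[0.01,-0.002,0],[0.01,-0.002,0]],"twist":[[0,0,0.04],[0,0,0.04]],"grip":[0,0]}' >/dev/null && python3 chk.py &&
python3 -m creep '{"dp":[[0.01,-0.002,0],[0.01,-0.002,0]],"twist":[[0,0,0.04],[0,0,0.04]],"grip":[0,0]}' >/dev/null && python3 chk.py
```

```text
psi 49.28 v mm [18.6 81.9 -0. ] F tool [-3.44 -0.24 -0.55] M [-0.377  0.416  0.038] 7.0
psi 49.08 v mm [18.8 81.9 -0. ] F tool [-5.92 -0.9  -2.12] M [-0.687  0.75   0.045] 7.1667
```

Contact: the push force rose to about 6 N, so roughly 3 N on the board. I hold briefly, then back off and lift.

```bash
python3 -m creep '{"dp":[[0,0,0],[0,0,0],[0,0,0]],"twist":[[0,0,0],[0,0,0],[0,0,0]],"grip":[0,0,0]}' >/dev/null; python3 chk.py
python3 -m creep '{"dp":[[-0.1,0,0],[-0.4,0,0],[-0.8,0,0],[-0.8,0,-1],[-0.8,0,-2],[-0.8,0,-3],[-0.8,0,-4],[-0.8,0,-4.5],[-0.8,0,-4.5]],"twist":[[0,0,0],[0,0,0],[0,0,0],[0,0,0],[0,0,0],[0,0,0],[0,0,0],[0,0,0],[0,0,0]],"grip":[0,0,0,0,0,0,60,60,60]}';python3 chk.py
python3 - <<'E'
from h import *
p=env.observe()["tool_pos"];R=np.array(env.observe()["tool_rot"]);print("to spindle, units",R.T@(np.array([.572,-.0437,.2])-p)/.03)
E
```

```text
psi 49.09 v mm [18.8 81.9 -0. ] F tool [-6.83 -0.31 -1.97] M [-0.666  0.767  0.167] 7.4167
time_s: 8.17
tool_pos: [0.4825, -0.0229, 0.2561]
tool_rot: [[0.655, 0.756, 0.006], [0.756, -0.655, -0.001], [0.003, 0.005, -1.0]]
contact_force: [-0.1, 0.1, 0.3]
width: 0.036
grasp_force: 0.0
psi 49.08 v mm [42.9 81.2  0.5] F tool [-0.04 -0.14 -0.34] M [0.028 0.002 0.032] 8.1667
to spindle, units [1.42397436 2.69945301 1.88753642]
```

```bash
python3 -m creep '{"dp":[[0.4,0.8,0],[0.8,1.6,0],[1.2,2.4,0],[1.42,2.7,0],[1.42,2.7,0],[1.42,2.7,0],[1.42,2.7,0],[1.42,2.7,0],[1.42,2.7,0],[1.42,2.7,0],[1.42,2.7,0],[1.42,2.7,0]],"twist":[[0,0,-1.2],[0,0,-2.5],[0,0,-3.9],[0,0,-5.3],[0,0,-6.7],[0,0,-8.1],[0,0,-9.5],[0,0,-10.9],[0,0,-12.3],[0,0,-13.7],[0,0,-15],[0,0,-16]],"grip":[60,60,60,60,60,60,60,60,60,60,60,60]}' >/dev/null
python3 -m creep '{"dp":[[0,0,0],[0,0,0],[0,0,0],[0,0,0]],"twist":[[0,0,-1.4],[0,0,-2.8],[0,0,-4.2],[0,0,-4.2]],"grip":[60,60,60,60]}'; python3 chk.py; python3 - <<'E'
from h import *
s=env.observe();p=s["tool_pos"];print(s["joints"].round(1) if hasattr(s["joints"],'round') else s["joints"])
R=np.array(s["tool_rot"]);print(R.T@(np.array([.572,-.0437,.157])-p)/.03)
E
```

```text
time_s: 9.5
tool_pos: [0.5707, -0.0436, 0.2511]
tool_rot: [[-0.87, 0.493, -0.001], [0.493, 0.87, 0.0], [0.001, -0.0, -1.0]]
contact_force: [0.5, -0.4, -0.1]
width: 0.0603
grasp_force: 0.0
psi 150.45 v mm [-1.2  0.5 -0. ] F tool [-0.64 -0.13  0.1 ] M [-0.044 -0.03   0.004] 9.5
[ -6.9  -5.1  99.3   0.   85.8 -67.4]
[-0.04158023  0.01812053  3.13704622]
```

```bash
python3 -m creep '{"dp":[[-0.04,0.02,0.8],[-0.04,0.02,1.6],[-0.04,0.02,2.4],[-0.04,0.02,2.9],[-0.04,0.02,3.13],[-0.04,0.02,3.13]],"twist":[[0,0,0.1],[0,0,0.1],[0,0,0.1],[0,0,0.1],[0,0,0.1],[0,0,0.1]],"grip":[60,60,60,60,60,60]}'
python3 chk.py
python3 - <<'E'
from h import *
import cv2
b=env.read_camera("side")
cv2.imwrite("pics/p7.png",cv2.resize(b["frame"][150:225,280:380],(800,600),interpolation=cv2.INTER_CUBIC)[:,:,::-1])
E
```

```text
time_s: 10.0
tool_pos: [0.5718, -0.0433, 0.1562]
tool_rot: [[-0.861, 0.509, -0.003], [0.509, 0.861, 0.0], [0.003, -0.001, -1.0]]
contact_force: [-0.8, 0.1, 1.2]
width: 0.0598
grasp_force: 0.0
psi 149.42 v mm [-0.4 -0.2 -0. ] F tool [ 0.74 -0.27 -1.21] M [-0.013  0.024  0.019] 10.0
```

View pics/p7.png

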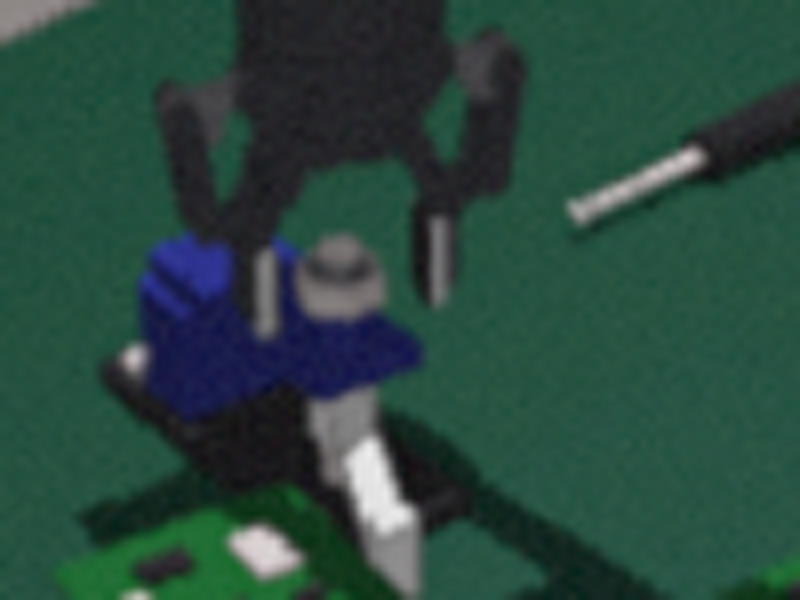

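The pads at (265,290) and (437,260) straddle the nut at (340,285), with their height overlapping it. Close.

```bash
python3 -m creep '{"dp":[[0,0,0],[0,0,0],[0,0,0],[0,0,0],[0,0,0],[0,0,0],[0,0,0],[0,0,0]],"twist":[[0,0,0],[0,0,0],[0,0,0],[0,0,0],[0,0,0],[0,0,0],[0,0,0],[0,0,0]],"grip":[40,30,24,24,24,24,24,24]}' 30;python3 chk.py
```

```text
time_s: 10.72
tool_pos: [0.5734, -0.0423, 0.1597]
tool_rot: [[-0.862, 0.506, 0.003], [0.506, 0.862, 0.002], [-0.002, 0.003, -1.0]]
contact_force: [2.1, 8.5, 4.3]
width: 0.0294
grasp_force: 30.1
psi 149.60 v mm [ 0.5 -1.9 -0. ] F tool [ 2.5   8.38 -4.32] M [ 1.365 -0.287 -0.059] 10.7167
```

```bash
python3 -m creep '{"dp":[[0.02,0.03,-0.04],[0.02,0.06,-0.08],[0.02,0.06,-0.08],[0.02,0.06,-0.08]],"twist":[[0,0,0],[0,0,0],[0,0,0],[0,0,0]],"grip":[24,24,24,24]}' 30;python3 chk.py
```

```text
time_s: 11.05
tool_pos: [0.5734, -0.0418, 0.1605]
tool_rot: [[-0.862, 0.507, 0.001], [0.507, 0.862, -0.001], [-0.002, -0.001, -1.0]]
contact_force: [7.3, -5.6, -10.4]
width: 0.0295
grasp_force: 31.5
psi 149.57 v mm [ 0.2 -2.4  0. ] F tool [-9.11 -1.1  10.38] M [-0.941 -1.188 -0.019] 11.05
```

```bash
python3 -m creep '{"dp":[[-0.016,-0.006,0.05],[-0.016,-0.006,0.055],[-0.016,-0.006,0.057],[-0.016,-0.006,0.059],[-0.016,-0.006,0.061],[-0.016,-0.006,0.063],[-0.016,-0.006,0.065],[-0.016,-0.006,0.065]],"twist":[[0,0,0],[0,0,1],[0,0,2],[0,0,3],[0,0,4],[0,0,5],[0,0,6],[0,0,6]],"grip":[24,24,24,24,24,24,24,24]}' 30;python3 chk.py
```

```text
time_s: 11.72
tool_pos: [0.5734, -0.0421, 0.1595]
tool_rot: [[-0.488, 0.873, 0.0], [0.873, 0.488, -0.001], [-0.001, -0.0, -1.0]]
contact_force: [-4.0, -3.9, 3.9]
width: 0.0293
grasp_force: 32.9
psi 119.23 v mm [-0.7 -2.   0. ] F tool [-1.42 -5.39 -3.93] M [-0.743  0.558 -0.053] 11.7167
```

```bash
python3 -m creep '{"dp":[[-0.002,-0.01,-0.01],[-0.002,-0.02,-0.01],[-0.002,-0.02,-0.008],[-0.002,-0.02,-0.006],[-0.002,-0.02,-0.004],[-0.002,-0.02,-0.002],[-0.002,-0.02,-0.002]],"twist":[[0,0,1],[0,0,2],[0,0,3],[0,0,4],[0,0,5],[0,0,6],[0,0,6]],"grip":[24,24,24,24,24,24,24]}' 30;python3 chk.py
```

```text
time_s: 12.3
tool_pos: [0.573, -0.0422, 0.1592]
tool_rot: [[0.012, 1.0, 0.0], [1.0, -0.012, -0.001], [-0.001, 0.0, -1.0]]
contact_force: [-2.1, -3.5, 1.1]
width: 0.0294
grasp_force: 32.6
psi 89.33 v mm [-1.5 -0.9  0. ] F tool [-3.52 -2.03 -1.11] M [-0.528  0.376 -0.011] 12.3
```

```bash
sed -i 's/<-4))/<-25 or s["wrist_torque"][2]>.13))/' chk.py
python3 -m creep '{"dp":[[-0.005,-0.006,0.002],[-0.005,-0.006,0.004],[-0.005,-0.006,0.004]],"twist":[[0,0,1],[0,0,2],[0,0,2]],"grip":[24,24,24]}' 30 >/dev/null;python3 chk.py &&
python3 -m creep '{"dp":[[-0.005,0,0.002],[-0.005,0,0.004],[-0.005,0,0.004]],"twist":[[0,0,1],[0,0,2],[0,0,2]],"grip":[24,24,24]}' 30 >/dev/null;python3 chk.py &&
python3 -m creep '{"dp":[[0,0,0.002],[0,0,0.004],[0,0,0.004]],"twist":[[0,0,1],[0,0,2],[0,0,2]],"grip":[24,24,24]}' 30 >/dev/null;python3 chk.py
```

```text
psi 79.50 v mm [-1.6 -0.5  0. ] F tool [-1.77 -1.67 -2.22] M [-0.376  0.298 -0.043] 12.55
psi 69.63 v mm [-1.6 -0.2 -0. ] F tool [-2.58 -3.63 -4.71] M [-0.164  0.685  0.076] 12.8
psi 59.69 v mm [-1.6  0.2  0. ] F tool [-2.91 -4.53 -6.5 ] M [-0.071  0.963  0.253] 13.05
```

Torque is rising (0.25 N m), so the nut is seated. Fine steps from here.

```bash

python3 -m creep '{"dp":[[-0.003,-0.01,-0.02],[-0.003,-0.02,-0.03],[-0.003,-0.02,-0.03]],"twist":[[0,0,0.4],[0,0,0.8],[0,0,0.8]],"grip":[24,24,24]}' 30 >/dev/null;python3 chk.py
python3 -m creep '{"dp":[[0,0,0]],"twist":[[0,0,0]],"grip":[24]}' >/dev/null;python3 chk.py
python3 -m creep '{"dp":[[0,0,0]],"twist":[[0,0,0]],"grip":[24]}' >/dev/null;python3 chk.py
python3 -m creep '{"dp":[[0,0,0]],"twist":[[0,0,0]],"grip":[24]}' >/dev/null;python3 chk.py
```

```text
psi 55.86 v mm [-1.6  0.6 -0. ] F tool [0.66 4.42 1.81] M [-0.209 -0.666  0.361] 13.3
psi 55.91 v mm [-1.6  0.6 -0. ] F tool [1.9  4.43 1.98] M [-0.252 -0.705  0.305] 13.3833
psi 55.83 v mm [-1.6  0.6 -0. ] F tool [0.98 4.59 2.63] M [-0.202 -0.807  0.391] 13.4667
psi 55.79 v mm [-1.6  0.6 -0. ] F tool [2.25 4.85 2.54] M [-0.235 -0.802  0.399] 13.55
```

```bash

python3 -m creep '{"dp":[[0,0.01,0.01],[0,0.01,0.01],[0,0.01,0.01]],"twist":[[0,0,0.3],[0,0,0.6],[0,0,0.6]],"grip":[24,24,24]}' 30 >/dev/null;python3 chk.py
python3 -m creep '{"dp":[[0,0,0]],"twist":[[0,0,0]],"grip":[24]}' >/dev/null;python3 chk.py
python3 -m creep '{"dp":[[0,0,0]],"twist":[[0,0,0]],"grip":[24]}' >/dev/null;python3 chk.py
```

```text
psi 52.69 v mm [-1.6  0.6 -0. ] F tool [ 2.09 -0.13 -2.04] M [ 0.084 -0.291  0.396] 13.8
psi 52.76 v mm [-1.6  0.6 -0. ] F tool [ 1.28  1.   -1.33] M [ 0.128 -0.289  0.367] 13.8833
psi 52.72 v mm [-1.6  0.6 -0. ] F tool [ 2.11  0.36 -1.55] M [ 0.219 -0.262  0.416] 13.9667
```

About 0.4 N m. Release, lift clear and check.

```bash

python3 -m creep '{"dp":[[0,0,0],[0,0,0],[0,0,0],[0,0,0],[0,0,0],[0,0,-1],[0,0,-2],[0,0,-3],[-1,0,-4],[-2,0,-4],[-3,0,-4],[-3,0,-4]],"twist":[[0,0,0],[0,0,0],[0,0,0],[0,0,0],[0,0,0],[0,0,0],[0,0,0],[0,0,0],[0,0,0],[0,0,0],[0,0,0],[0,0,0]],"grip":[40,60,60,60,60,60,60,60,60,60,60,60]}';python3 chk.py
python3 - <<'E'
from h import *
import cv2
b=env.read_camera("side")
cv2.imwrite("pics/p8.png",cv2.resize(b["frame"][165:240,280:380],(800,600),interpolation=cv2.INTER_CUBIC)[:,:,::-1])
E
```

```text
time_s: 14.97
tool_pos: [0.5157, -0.1163, 0.2797]
tool_rot: [[0.609, 0.793, 0.001], [0.793, -0.609, -0.001], [-0.001, 0.001, -1.0]]
contact_force: [0.5, -0.2, 0.9]
width: 0.0603
grasp_force: 0.0
psi 52.49 v mm [91.9  0.4 -0.1] F tool [ 0.14  0.54 -0.87] M [-0.026  0.015 -0.071] 14.9667
```

View pics/p8.png

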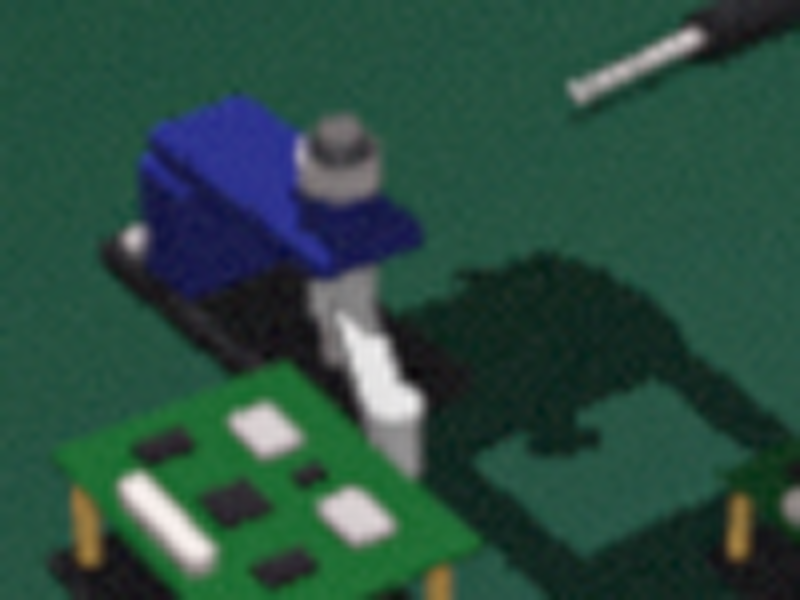

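The nut at (340,160) is seated on the boss, the nose at (400,420) rests against the board edge, and the gripper is clear. Hand in.

```bash
python3 -c "
from station import env
print(env.sign_off())"
```

```text
the job is handed in; nothing more can be done
None
```

The job is handed in at about 15 s: the clamp arm's nose rests against the board's edge (roughly 3–4 N while pushed), the jam nut was snugged to about 0.4 N m and released, and the jar, screwdriver and spool were not touched; the judge returned no verdict.

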